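# Lay out the steriliser stack on the instrument table

## Task

The sterilised steel containers came back in one stack: take it apart and set each container upright on the blue mat of its own shape and size (long case, square box, round drum, small blade box), in the middle of the mat and squared up with it. Set them down gently, drop or tip nothing over, and leave the spray bottle and the bowl where they are.

Things in the scene. Friction and masses are not known exactly. Their poses are not given: they have to be found in the camera images.
- long_case_center (a point): Long closed stainless-steel instrument case with a flat lid, a rigid block 130 mm long (its x), 66 mm wide (its y), 44 mm high, about 0.3 kg, the bottom of the stack. At the start all four steel containers stand in one stack, from the bottom: long case, square box, drum, blade box, each simply resting on the flat lid of the one below, a little off-centre and turned. Grip it across its 66 mm width. The point is its centre, half-way up and on its vertical middle line; z is up.
- square_box_center (a point): Square closed stainless-steel box with flat lid, 60 x 60 mm (sides along x and y), 44 mm high, about 0.18 kg, second from the bottom of the stack. The point is its centre, half-way up and on its vertical middle line; z is up.
- drum_center (a point): Round closed stainless-steel swab drum, upright cylinder 50 mm in diameter, 44 mm high, about 0.12 kg, third from the bottom of the stack. The point is its centre, half-way up and on its vertical middle line; z is up.
- blade_box_center (a point): Small closed stainless-steel blade box, 38 mm long (x), 22 mm wide (y), 42 mm high, about 0.07 kg, on top of the stack. The point is its centre, half-way up and on its vertical middle line; z is up.
- long_mat_top (a point): Large oblong blue silicone mat, 150 mm (its x) by 86 mm (y), 4 mm thick, the place of the long case. It is fixed to the table, its place and turn differ at every start. The point is the centre of its upper face, 4 mm above the table; z is up.
- square_mat_top (a point): Square blue silicone mat, 80 x 80 mm (sides along x and y), 4 mm thick, the place of the square box. It is fixed to the table, its place and turn differ at every start. The point is the centre of its upper face, 4 mm above the table; z is up.
- round_mat_top (a point): Round blue silicone mat, 70 mm in diameter, 4 mm thick, the place of the drum. It is fixed to the table, its place and turn differ at every start. The point is the centre of its upper face, 4 mm above the table; z is up.
- small_mat_top (a point): Small oblong blue silicone mat, 58 mm (its x) by 42 mm (y), 4 mm thick, the place of the blade box. It is fixed to the table, its place and turn differ at every start. The point is the centre of its upper face, 4 mm above the table; z is up.
- spray_center (a point): Loose bystander: white spray bottle with green trigger head, 73 mm in diameter, 201 mm high, head reaching 50 mm from its axis; to be left alone. The point is on its axis 80 mm above the table.
- bowl_center (a point): Loose bystander: empty open stainless-steel bowl, 130 mm across, 45 mm high; to be left alone. The point is on its axis, half-way up.
Things that resemble listed ones, but are neither listed nor needed, are in the scene too. What is shaped like the part that bears small_mat_top but green or yellow is not meant.

How it is judged:
At the end, for the whole second after the job is handed in: Each container stands upright (0.1 rad) and flat on the mat of its own shape, centres within 14 mm; long case, blade box and square box squared with the mat within 0.2 rad (half turns, for the square box quarter turns, are equal); all released and at rest (horizontal distance between long_case_center and long_mat_top below 0.014 m and z of long_case_center in the frame of long_mat_top between 0.018 and 0.026 m and angle between each of long_case_center, square_box_center, drum_center, blade_box_center's own z axis and vertical below 0.1 rad and linear speed of each of long_case, square_box, drum, blade_box below 0.02 m/s and angular speed of each of long_case, square_box, drum, blade_box below 0.2 rad/s and angle between the x axis of long_case_center and the x axis of long_mat_top, either way round below 0.2 rad and horizontal distance between square_box_center and square_mat_top below 0.014 m and z of square_box_center in the frame of square_mat_top between 0.018 and 0.026 m and (angle between the x axis of square_box_center and the x axis of square_mat_top, either way round below 0.2 rad or angle between the x axis of square_box_center and the y axis of square_mat_top, either way round below 0.2 rad) and horizontal distance between drum_center and round_mat_top below 0.014 m and z of drum_center in the frame of round_mat_top between 0.018 and 0.026 m and horizontal distance between blade_box_center and small_mat_top below 0.014 m and z of blade_box_center in the frame of small_mat_top between 0.017 and 0.025 m and angle between the x axis of blade_box_center and the x axis of small_mat_top, either way round below 0.2 rad); the robot touches nothing.
It fails at once if a container is tipped by more than about 35 degrees (angle between any of long_case_center, square_box_center, drum_center, blade_box_center's own z axis and vertical above 0.6 rad).
It fails at once if a container is dropped or knocked off: moves faster than 0.6 m/s with no finger on it (a fall of about 18 mm) ((linear speed of long_case above 0.6 m/s and contact force between the fingers and long_case below 0.05 N) or (linear speed of square_box above 0.6 m/s and contact force between the fingers and square_box below 0.05 N) or (linear speed of drum above 0.6 m/s and contact force between the fingers and drum below 0.05 N) or (linear speed of blade_box above 0.6 m/s and contact force between the fingers and blade_box below 0.05 N)).
It fails at once if the spray bottle is shifted by more than 20 mm (distance of spray_center from where it was at the start of the episode above 0.02 m).
It fails at once if the steel bowl is shifted by more than 20 mm (distance of bowl_center from where it was at the start of the episode above 0.02 m).
It also fails if it takes over 131 s, if anything falls off the work surface, if the arm or the gripper's body presses on something with over 40 N, if the wrist force passes 120 N, or if a joint passes its speed limit or range.

## Robot

A 6-joint arm with a two-finger parallel gripper is mounted at the origin on the work surface. World frame = base frame: x ahead of the robot, y to its left, z up, the work surface at z = 0. Lengths are in m, angles in rad, forces in N, time in s.
With the tool pointing down it reaches from about 0.3 to 0.875 m from the base axis. Payload 4.2 kg.
Tool frame: the origin (TCP) lies midway between the tips of the shut fingers; the grasp point (between the pads) lies 19 mm behind it; z points along the fingers, y is the line along which they close (so a half turn about z gives the same grasp; the last joint's range is limited). The gripper opens to 85 mm and grips with 20 to 120 N. Pads are 22 mm wide; open, the fingers measure 114 mm over their backs; the gripper's body (76 mm by 85 mm) begins 54 mm behind the grasp point. The pads swing forward as they close: fully open they stand 13 mm farther back than shut.
Start: joints at [-1.342, 0.32, 1.565, -0, 1.257, -0.02], TCP at [0.142, -0.557, 0.231] pointing down, gripper open.
Joint ranges: [-3.11, 3.11], [-0.84, 2.01], [0.21, 2.61], [-1.34, 4.49], [0.05, 2.63], [-2.56, 2.56]. Speed limits (rad/s): [2.57, 2.57, 3.14, 3.14, 3.14, 3.14].

## Interface

Orientations are given as a unit quaternion [x, y, z, w].
In Python, from cell import robot gives the robot as it stands.
- The arm moves only by the tool play_rows, never from a script. Its argument "plan" is a list of rows, each an object of numbers: "tx", "ty", "tz": the shift along the tool's x, y, z in cm; "turn": the turn about the tool's z in degrees; "hand": the closure, from 0 (fully open) to 1 (shut). In form: [{"tx": .., "ty": .., "tz": .., "turn": .., "hand": ..}, ...]. A call has 1 to 10 rows; each row is the pose to reach, as a shift and turn from the pose commanded when the call began, along the tool's axes at that moment; what a row does not reach only later rows make up. A row lasts 1/8 s, in which the tool goes at most 62.5 mm and 10.7 degrees, less where a joint would pass 70% of its speed; a pose out of reach is approached as far as the arm can. A call with a gripper value outside its range is refused whole. The fingers move at their own pace and stop on an object; "force" is the grip in N (left out, the last holds). Time passes only in rows, so rows that repeat a pose let the fingers close. It gives the time, the measured TCP pose, the force, the opening and the grip force at its end, in the units of the state.
- robot.read_state(): the state, without advancing time (a new reading comes with each control period).
- robot.grab_frame(name): name is "scene" or "top" or "wrist"; returns (picture, depth): 480x640x3 uint8, blue, green, red; 480x640 float32, m along the optical axis (not along the pixel's ray), 0 where there is no reading.
- robot.camera_info(name): a dict with "vertical_fov" (degrees; the focal length in pixels is half the picture's height over the tangent of half this angle, whatever the lens; pixels are square), "cx", "cy" (the principal point, pixels), "rvec" (rotation vector, rad) and "tvec" (3), from world to camera coordinates, as OpenCV has them; the wrist camera has in their place "tool_from_camera" (4x4, takes a point from camera to tool coordinates, whose origin is the TCP and whose axes are the flange's). Camera axes: x right, y down, z forward; pixel columns grow to the right and rows downward; lengths in m; the calibration is good to about 2 mm. A picture is of the moment at which its call begins: read the wrist's pose just before it. camera_info takes no time and is no camera call.
- robot.job_done(): hands the job in; it is judged then, once.
The state is a dict: "time": time; "joint_positions": joint angles; "joint_vel": joint speeds; "joint_torque": joint torques, N m; "eef_pos": TCP position; "tcp_rot": TCP orientation; "wrist_force": force on the tool from outside, world axes, zero at the start; "ft_torque": the same for the moment, N m; "width": finger opening in m; "grasp_force": force on a finger pad.
Only numpy, scipy, OpenCV 4.12 (cv2) and the standard library are available. Lean on these libraries where they do the work, as an engineer would, in place of code of your own. Each camera call takes 0.05 s, during which the arm holds its last target. There are 200 camera calls.

## Working session

There is one attempt and no reset: what is moved stays moved. The work goes in short steps, Python scripts to look and compute and a tool call to move; the robot and the scene stay as the last step left them, time stands still between calls to the robot, and variables do not carry over. Pictures are saved under pics/ and viewed, at most 14 in all, crops included, and the job is handed in when it is done.

Besides the shell and the picture viewer there is one more tool, called after "Request:" by a JSON object that holds its "name" and its "arguments". play_rows: Moves the arm, as the interface text tells. Its arguments: {"type":"object","properties":{"plan":{"type":"array","items":{"type":"object","properties":{"tx":{"type":"number"},"ty":{"type":"number"},"tz":{"type":"number"},"turn":{"type":"number"},"hand":{"type":"number"}}}},"force":{"type":"number"}},"required":["plan"]}

```bash
mkdir -p pics
cat > h.py <<'E'
import numpy as np, cv2
from cell import robot
from scipy.spatial.transform import Rotation as R
def cam(n):
    c=robot.camera_info(n); f=240/np.tan(np.radians(c["vertical_fov"])/2)
    if n=="wrist":
        s=robot.read_state(); T=np.eye(4); T[:3,:3]=R.from_quat(s["tcp_rot"]).as_matrix(); T[:3,3]=s["eef_pos"]
        M=T@np.array(c["tool_from_camera"]); return f,c["cx"],c["cy"],M[:3,:3],M[:3,3]
    r=cv2.Rodrigues(np.array(c["rvec"],float))[0]; return f,c["cx"],c["cy"],r.T,-r.T@np.array(c["tvec"],float).ravel()
def plane(C,uv,z):
    f,cx,cy,Rw,o=C; uv=np.atleast_2d(uv).astype(float)
    d=np.c_[(uv[:,0]-cx)/f,(uv[:,1]-cy)/f,np.ones(len(uv))]@Rw.T
    return o+d*((z-o[2])/d[:,2])[:,None]
def cloud(C,D):
    f,cx,cy,Rw,o=C; v,u=np.mgrid[:480,:640]
    return np.stack([(u-cx)/f*D,(v-cy)/f*D,D],-1)@Rw.T+o
E
python3 - <<'E'
from h import *
print(robot.read_state())
for n in("scene","top","wrist"):
    C=cam(n); im,D=robot.grab_frame(n); cv2.imwrite(f"pics/{n}0.png",im); np.savez(f"{n}0.npz",im=im,D=D)
    print(n,robot.camera_info(n),C[4],(D>0).mean())
E
```

```text
{'time': 0.0, 'joint_positions': array([-1.34199113e+00,  3.20305826e-01,  1.56571805e+00, -3.02366704e-05,
        1.25739407e+00, -1.99862883e-02]), 'joint_vel': array([ 0.00118754,  0.00086219,  0.00048152, -0.0007139 , -0.00143749,
        0.0011111 ]), 'joint_torque': array([ 1.62126220e-03, -4.15520418e+01, -2.34156847e+01, -2.41876951e-04,
        8.06482276e-03,  5.81835721e-06]), 'eef_pos': array([ 0.14147133, -0.55681513,  0.23045912]), 'tcp_rot': array([ 9.92271829e-01,  1.24079752e-01, -1.09415457e-04, -9.06179991e-04]), 'wrist_force': array([-0.16322334,  0.37467799, -0.32382773]), 'ft_torque': array([-0.05882416, -0.00747282, -0.0038996 ]), 'grasp_force': 0.0, 'width': 0.08539332213762661}
scene {'vertical_fov': 44.81403181249628, 'cx': 319.7801991902064, 'cy': 234.1904440040055, 'rvec': array([ 2.10936098,  0.73550693, -0.33822189]), 'tvec': array([-0.42903322, -0.10990308,  1.616017  ])} [ 1.1564482  -0.82411555  0.88944942] 0.9958561197916667
top {'vertical_fov': 57.18401918813729, 'cx': 317.2120951604079, 'cy': 240.2756579669202, 'rvec': array([ 2.15505631, -2.14655802,  0.19962929]), 'tvec': array([-0.01985504,  0.56366076,  0.95562991])} [0.40559071 0.00852924 1.03284056] 0.995947265625
wrist {'vertical_fov': 58.87459694145143, 'cx': 322.80759057320205, 'cy': 245.209981731808, 'tool_from_camera': array([[-1.06593440e-03, -9.48814645e-01, -3.15831653e-01,
         8.06217157e-02],
       [ 9.99999321e-01, -8.62778418e-04, -7.83065522e-04,
         7.24226163e-04],
       [ 4.70491301e-04, -3.15832274e-01,  9.48814921e-01,
        -1.42134263e-01],
       [ 0.00000000e+00,  0.00000000e+00,  0.00000000e+00,
         1.00000000e+00]])} [ 0.219853   -0.53795208  0.37268783] 0.9958854166666666
```

View pics/top0.png

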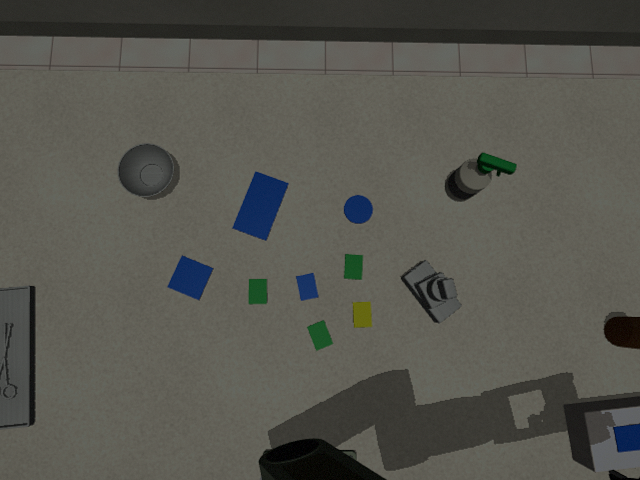

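View pics/scene0.png

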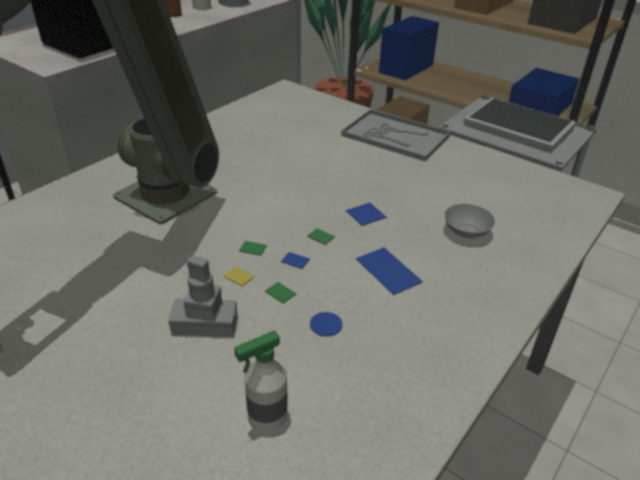

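The top view shows blue mats: long (260,206), square (190,278), round (358,209) and small (307,287). Pads shaped like the small mat are at (258,291), (353,266) and (319,335) in green and (362,314) in yellow. The small mat is the blue one at (307,287), because the task rules out green and yellow. The stack is at (435,290), the spray bottle at (467,180) and the bowl at (148,170).

Run:
```python
from h import *
z=np.load("top0.npz"); im,D=z["im"],z["D"]; C=cam("top")
cv2.imwrite("pics/c1.png",cv2.resize(im[180:360,150:480],None,fx=2.4,fy=2.4,interpolation=cv2.INTER_CUBIC))
hsv=cv2.cvtColor(im,cv2.COLOR_BGR2HSV); m=cv2.inRange(hsv,(105,120,40),(130,255,255)); m[:,500:]=0
for c in cv2.findContours(m,0,1)[0]:
    if cv2.contourArea(c)<100: continue
    P=plane(C,c[:,0],.004)[:,:2].astype(np.float32)*1000
    print("mat",c[:,0].mean(0).round(),np.array(cv2.minAreaRect(P)[0]).round(1),np.array(cv2.minAreaRect(P)[1]).round(1),round(cv2.minAreaRect(P)[2],1))
for n in("top","scene","wrist"):
    z=np.load(n+"0.npz"); C=cam(n);X=cloud(C,z["D"])
    reg=(abs(X[...,0]-.38)<.2)&(abs(X[...,1]+.2)<.15)
    for zt in(.044,.088,.132,.174):
        k=(reg&(abs(X[...,2]-zt)<.012)).astype(np.uint8)
        if k.sum()<15: continue
        P=X[k>0]; 
        r=cv2.minAreaRect((P[:,:2]*1000).astype(np.float32)); print(n,zt,k.sum(),np.median(P[:,2]),np.round(r[0],1),np.round(r[1],1),round(r[2],1))
cv2.imwrite("pics/c2.png",cv2.resize(np.load("top0.npz")["im"][250:335,390:475],None,fx=7,fy=7,interpolation=cv2.INTER_CUBIC))
```

```text
mat [306. 286.] [461.6   5.9] [56.8 40.7] 11.6
mat [190. 277.] [482.1 276.1] [79.4 78.8] 67.8
mat [358. 209.] [ 648.3 -116.5] [66.4 67.6] 0.4
mat [260. 205.] [655.  117.4] [ 84.9 148.9] 69.9
top 0.044 953 0.043667874440619814 [ 449.1 -276.9] [131.8  69.5] 37.0
top 0.088 315 0.08742635419506783 [ 449.9 -273.6] [59.9 59.8] 27.1
top 0.132 220 0.13147873824078965 [ 451.6 -273. ] [46.  49.4] 67.6
top 0.174 242 0.173120720991698 [ 449.6 -274.5] [37.9 23.4] 12.8
scene 0.044 1161 0.0428283625820467 [ 452.5 -278.7] [131.4  71.7] 37.3
scene 0.088 456 0.08674627545442443 [ 452.7 -274.2] [61.5 63.7] 26.6
scene 0.132 338 0.13113046380960436 [ 457.6 -279.5] [49.2 38.9] 46.7
scene 0.174 228 0.17197134181344986 [ 451.5 -274.2] [40.2 25. ] 9.8
```

View pics/c1.png

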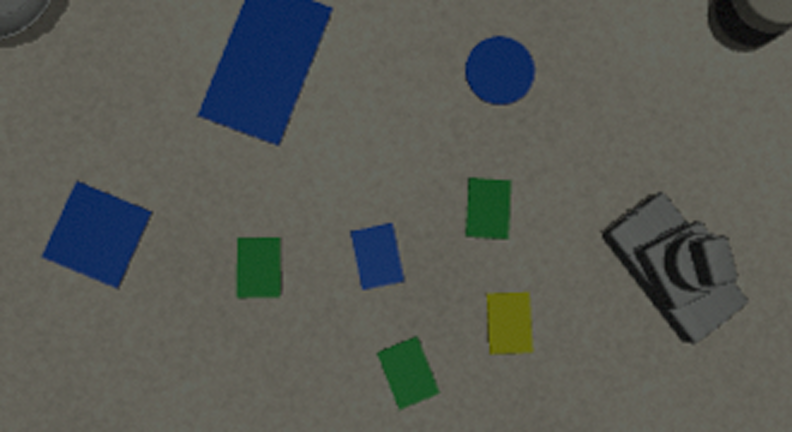

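View pics/c2.png

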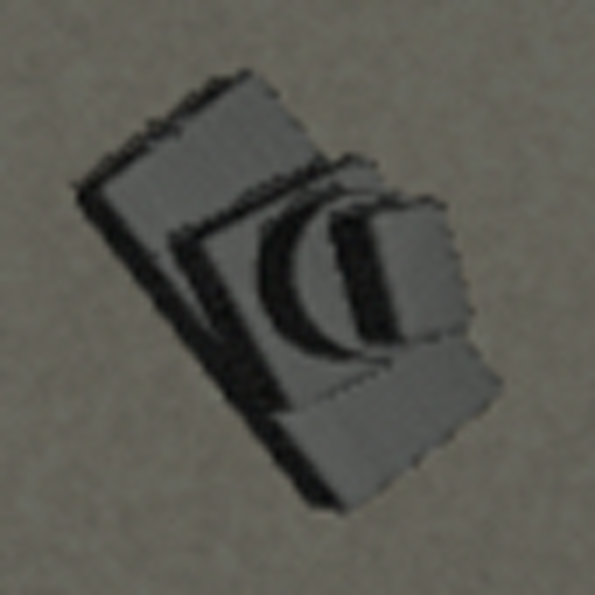

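The crop at (377,256), full image (307,287), confirms the blue small oblong mat. I'll go above the stack and measure the top box with the wrist camera.

```bash
cat >> h.py <<'E'
def go(x,y,z,yaw=None):
    "shift in tool axes (cm), turn deg, to world mm and tool-x yaw deg"
    s=robot.read_state(); M=R.from_quat(s["tcp_rot"]).as_matrix(); d=(np.array([x,y,z])/1000-s["eef_pos"])
    yw=np.degrees(np.arctan2(M[1,0],M[0,0])); t=0 if yaw is None else (yw-yaw+90)%180-90
    print("go",(x,y,z,yaw),"-> t",np.round(M.T@d*100,2),"turn",round(t,1),"| at",(s["eef_pos"]*1000).round(1),"yaw",round(yw,1),"w",round(s["width"]*1000,1),"F",round(s["grasp_force"],1),"t",round(s["time"],1),"j",np.round(s["joint_positions"],2))
def wr(zs,tol=.008,name=None):
    C=cam("wrist"); im,D=robot.grab_frame("wrist"); X=cloud(C,D)
    if name: cv2.imwrite(f"pics/{name}.png",im)
    for zt in zs:
        k=(abs(X[...,2]-zt)<tol)&(D>0)&(np.hypot(X[...,0]-.45,X[...,1]+.275)<.11)
        n,l,st,_=cv2.connectedComponentsWithStats(k.astype(np.uint8))
        if n<2: print(zt,"none"); continue
        j=1+st[1:,4].argmax(); P=X[l==j]; r=cv2.minAreaRect((P[:,:2]*1000).astype(np.float32)); print("wrist",zt,len(P),np.median(P[:,2]).round(4),np.round(r[0],1),np.round(r[1],1),round(r[2],1),"px",st[j])
    return im,X
E
python3 -c "
from h import *
go(450.5,-274.4,270,12)"
```

```text
go (450.5, -274.4, 270, 12) -> t [ 36.91 -19.78  -3.9 ] turn 2.3 | at [ 141.5 -557.   230.7] yaw 14.3 w 85.2 F 0.0 t 0.1 j [-1.34  0.32  1.57  0.    1.26 -0.02]
```

Request:
{"name": "play_rows", "arguments": {"plan": [{"tx":4,"ty":-2,"tz":-3.9},{"tx":9,"ty":-4.8,"tz":-3.9},{"tx":14,"ty":-7.5,"tz":-3.9},{"tx":19,"ty":-10.2,"tz":-3.9},{"tx":24,"ty":-12.8,"tz":-3.9},{"tx":29,"ty":-15.5,"tz":-3.9},{"tx":33,"ty":-17.7,"tz":-3.9},{"tx":36,"ty":-19.3,"tz":-3.9,"turn":2.3},{"tx":36.9,"ty":-19.8,"tz":-3.9,"turn":2.3},{"tx":36.9,"ty":-19.8,"tz":-3.9,"turn":2.3}]}}

```text
schema error: expected keys tx, ty, tz, turn, hand
```

```bash
python3 -c "
from h import *
wr((.174,.132,.088,.044),name='w1')
go(450.5,-274.4,145,12)"
```

```text
0.174 none
0.132 none
0.088 none
0.044 none
go (450.5, -274.4, 145, 12) -> t [ 36.91 -19.78   8.6 ] turn 2.3 | at [ 141.5 -557.   230.8] yaw 14.3 w 85.3 F 0.0 t 0.2 j [-1.34  0.32  1.57 -0.    1.26 -0.02]
```

View pics/w1.png

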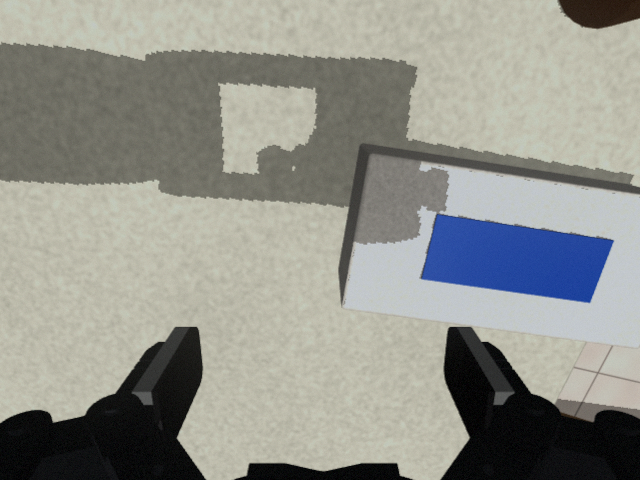

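The arm has not moved because all five keys are needed in every row. The picture shows only an unrelated box with a blue label at (500,240).

Request:
{"name": "play_rows", "arguments": {"plan": [{"tx":4,"ty":-2,"tz":-3.9,"turn":0,"hand":0},{"tx":9,"ty":-4.8,"tz":-3.9,"turn":0,"hand":0},{"tx":14,"ty":-7.5,"tz":-3.9,"turn":0,"hand":0},{"tx":19,"ty":-10.2,"tz":-3.9,"turn":0,"hand":0},{"tx":24,"ty":-12.8,"tz":-3.9,"turn":0,"hand":0},{"tx":29,"ty":-15.5,"tz":-3.9,"turn":0,"hand":0},{"tx":33,"ty":-17.7,"tz":-3.9,"turn":1,"hand":0},{"tx":36,"ty":-19.3,"tz":-3.9,"turn":2.3,"hand":0},{"tx":36.9,"ty":-19.8,"tz":-3.9,"turn":2.3,"hand":0},{"tx":36.9,"ty":-19.8,"tz":-3.9,"turn":2.3,"hand":0}], "force": 30}}

```text
time: 1.45
eef_pos: [0.4503, -0.2745, 0.2701]
tcp_rot: [0.995, 0.105, -0.0, 0.0]
wrist_force: [-1.0, -0.3, 1.4]
width: 0.0852
grasp_force: 0.0
```

```bash
python3 -c "
from h import *
wr((.174,.132,.088,.044),name='w2')
go(450.5,-274.4,142,12)"
```

```text
wrist 0.174 2218 0.1733 [ 450.1 -272.8] [37.3 21.6] 12.3 px [ 301  214   37   62 2218]
wrist 0.132 2045 0.1315 [ 453.1 -273.3] [45.3 49.7] 9.1 px [ 285  189   73   67 2045]
wrist 0.088 1713 0.0873 [ 450.3 -272.6] [59.8 60.1] 27.1 px [ 274  165   91   75 1713]
wrist 0.044 4634 0.0435 [ 449.8 -276.7] [131.9  65.9] 37.0 px [ 259  116  126  153 4634]
go (450.5, -274.4, 142, 12) -> t [ 0.08 -0.05 12.82] turn -0.0 | at [ 449.9 -275.   270.2] yaw 12.0 w 85.4 F 0.0 t 1.5 j [-0.57  0.22  1.6  -0.    1.32  0.79]
```

View pics/w2.png

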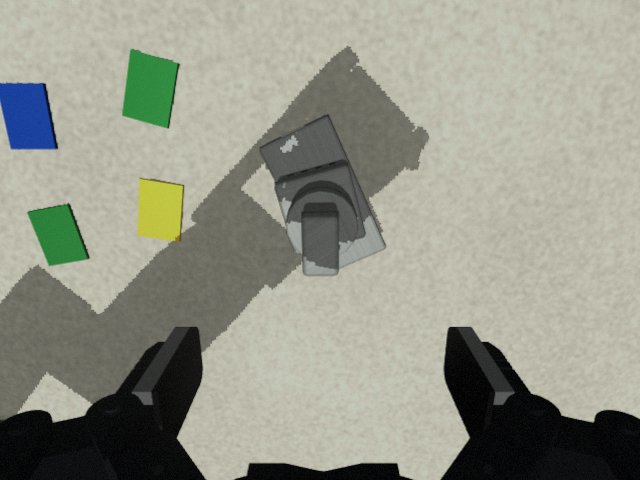

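The wrist view shows the blade box at (320,245) on the drum, over the square box and the long case, aligned with the fingers. I'll descend and grip it.

Request:
{"name": "play_rows", "arguments": {"plan": [{"tx":0,"ty":-0.1,"tz":3,"turn":0,"hand":0},{"tx":0,"ty":-0.1,"tz":7,"turn":0,"hand":0},{"tx":0,"ty":-0.1,"tz":10.5,"turn":0,"hand":0},{"tx":0,"ty":-0.1,"tz":12.2,"turn":0,"hand":0.2},{"tx":0,"ty":-0.1,"tz":12.7,"turn":0,"hand":0.4},{"tx":0,"ty":-0.1,"tz":12.7,"turn":0,"hand":0.5},{"tx":0,"ty":-0.1,"tz":12.7,"turn":0,"hand":0.6},{"tx":0,"ty":-0.1,"tz":12.7,"turn":0,"hand":0.7},{"tx":0,"ty":-0.1,"tz":12.7,"turn":0,"hand":0.8},{"tx":0,"ty":-0.1,"tz":12.7,"turn":0,"hand":1}], "force": 30}}

```text
time: 2.75
eef_pos: [0.4506, -0.2738, 0.1441]
tcp_rot: [0.995, 0.104, 0.001, 0.001]
wrist_force: [-0.1, 1.1, 5.3]
width: 0.0218
grasp_force: 31.2
```

Request:
{"name": "play_rows", "arguments": {"plan": [{"tx":0,"ty":0,"tz":0,"turn":0,"hand":1},{"tx":0,"ty":0,"tz":0,"turn":0,"hand":1},{"tx":0,"ty":0,"tz":0,"turn":0,"hand":1},{"tx":0,"ty":0,"tz":0,"turn":0,"hand":1}], "force": 30}}

```text
time: 3.25
eef_pos: [0.4506, -0.2737, 0.1441]
tcp_rot: [0.995, 0.104, 0.001, 0.0]
wrist_force: [-0.5, 0.3, 6.4]
width: 0.0215
grasp_force: 31.3
```

```bash
python3 -c "
from h import *
go(461.6,5.9,270,11.6)"
```

```text
go (461.6, 5.9, 270, 11.6) -> t [  6.88 -27.12 -12.61] turn 0.4 | at [ 450.6 -273.7  144.1] yaw 12.0 w 21.5 F 31.3 t 3.2 j [-0.57  0.32  1.81 -0.    1.02  0.79]
```

Request:
{"name": "play_rows", "arguments": {"plan": [{"tx":0,"ty":0,"tz":-0.5,"turn":0,"hand":1},{"tx":0,"ty":0,"tz":-2,"turn":0,"hand":1},{"tx":0,"ty":0,"tz":-5,"turn":0,"hand":1},{"tx":0.5,"ty":-2,"tz":-6,"turn":0,"hand":1},{"tx":1.5,"ty":-6,"tz":-6,"turn":0,"hand":1},{"tx":2.8,"ty":-11,"tz":-6,"turn":0,"hand":1},{"tx":4,"ty":-16,"tz":-6,"turn":0,"hand":1},{"tx":5.3,"ty":-21,"tz":-6,"turn":0.4,"hand":1},{"tx":6.4,"ty":-25.2,"tz":-6,"turn":0.4,"hand":1},{"tx":6.9,"ty":-27.1,"tz":-6,"turn":0.4,"hand":1}], "force": 30}}

```text
time: 4.5
eef_pos: [0.4604, 0.009, 0.2031]
tcp_rot: [0.995, 0.102, -0.0, -0.0]
wrist_force: [0.4, 0.3, -0.5]
width: 0.0216
grasp_force: 30.5
```

Run:
```python
from h import *
im,X=wr((),name='w3')
m=cv2.inRange(cv2.cvtColor(im,cv2.COLOR_BGR2HSV),(105,120,40),(130,255,255)); C=cam("wrist")
for c in cv2.findContours(m,0,1)[0]:
    if cv2.contourArea(c)<600: continue
    r=cv2.minAreaRect((plane(C,c[:,0],.004)[:,:2]*1000).astype(np.float32)); print(c[:,0].mean(0).round(),np.round(r[0],1),np.round(r[1],1),round(r[2],1))
go(461.6,5.9,18,11.6)
```

```text
[324. 205.] [461.8   8.9] [57.  40.9] 11.7
[ 17. 119.] [475.1 261.9] [42.6 80.6] 68.1
[543.  15.] [ 626.2 -116.1] [27.1 67.4] 11.6
[208.  10.] [579.5 120.5] [23.1 53.3] 11.6
go (461.6, 5.9, 18, 11.6) -> t [ 0.03  0.49 18.51] turn 0.1 | at [460.5  10.2 203.1] yaw 11.7 w 21.7 F 30.5 t 4.5 j [-0.    0.16  1.86  0.    1.12  1.36]
```

View pics/w3.png

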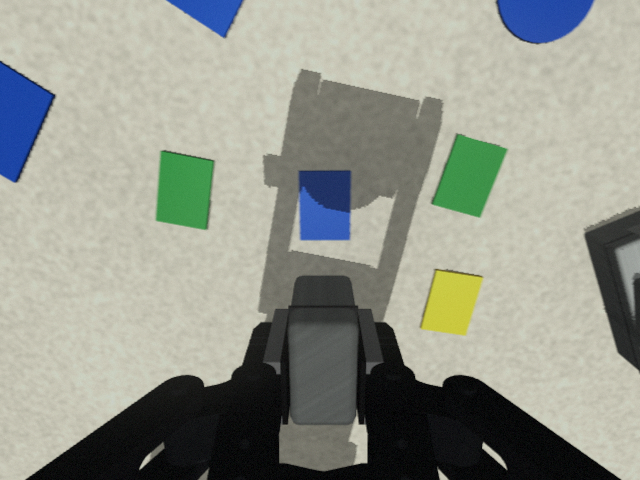

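Request:
{"name": "play_rows", "arguments": {"plan": [{"tx":0,"ty":0.3,"tz":3,"turn":0,"hand":1},{"tx":0,"ty":0.3,"tz":7,"turn":0,"hand":1},{"tx":0,"ty":0.3,"tz":11,"turn":0,"hand":1},{"tx":0,"ty":0.3,"tz":14.5,"turn":0,"hand":1},{"tx":0,"ty":0.3,"tz":16.5,"turn":0,"hand":1},{"tx":0,"ty":0.3,"tz":17.3,"turn":0,"hand":1},{"tx":0,"ty":0.3,"tz":17.6,"turn":0,"hand":1},{"tx":0,"ty":0.3,"tz":17.6,"turn":0,"hand":1},{"tx":0,"ty":0.3,"tz":17.6,"turn":0,"hand":1}]}}

```text
time: 5.68
eef_pos: [0.4628, 0.0029, 0.028]
tcp_rot: [0.995, 0.101, 0.001, 0.0]
wrist_force: [-0.2, -0.1, -1.3]
width: 0.0218
grasp_force: 30.5
```

Run:
```python
from h import *
go(461.6,7.2,16.5,11.6); print(robot.read_state()["wrist_force"])
C=cam("top"); im,D=robot.grab_frame("top"); X=cloud(C,D); C=cam("wrist"); im,D=robot.grab_frame("wrist"); X=cloud(C,D)
k=X[330:410,305:340]; print(np.median(k[...,2]), k[...,2].min(),k[...,2].max())
```

```text
go (461.6, 7.2, 16.5, 11.6) -> t [-0.03 -0.45  1.15] turn -0.0 | at [462.8   2.9  28. ] yaw 11.6 w 21.8 F 30.5 t 5.7 j [-0.02  0.39  2.09 -0.    0.67  1.35]
[-0.16312049 -0.14422778 -1.31700542]
0.05739166873498419 0.055681091238522024 0.1702099399392067
```

Request:
{"name": "play_rows", "arguments": {"plan": [{"tx":0,"ty":-0.2,"tz":0.3,"turn":0,"hand":1},{"tx":0,"ty":-0.4,"tz":0.6,"turn":0,"hand":1},{"tx":0,"ty":-0.4,"tz":0.9,"turn":0,"hand":1},{"tx":0,"ty":-0.4,"tz":1.0,"turn":0,"hand":1},{"tx":0,"ty":-0.4,"tz":1.1,"turn":0,"hand":1},{"tx":0,"ty":-0.4,"tz":1.15,"turn":0,"hand":1},{"tx":0,"ty":-0.4,"tz":1.15,"turn":0,"hand":1}]}}

```text
time: 6.65
eef_pos: [0.4615, 0.0068, 0.0161]
tcp_rot: [0.995, 0.101, 0.0, 0.0]
wrist_force: [-1.2, -0.1, 3.9]
width: 0.0216
grasp_force: 31.1
```

Run:
```python
from h import *
go(461.6,7.2,16.5,11.6); print(robot.read_state()["wrist_force"])
C=cam("wrist"); im,D=robot.grab_frame("wrist"); X=cloud(C,D)
k=X[340:410,305:340]; print(np.median(k[...,2]))
m=cv2.inRange(cv2.cvtColor(im,cv2.COLOR_BGR2HSV),(105,120,40),(130,255,255))
for c in cv2.findContours(m,0,1)[0]:
    if cv2.contourArea(c)<300: continue
    r=cv2.minAreaRect((plane(C,c[:,0],.004)[:,:2]*1000).astype(np.float32)); print(c[:,0].mean(0).round(),np.round(r[0],1),np.round(r[1],1),round(r[2],1))
```

```text
go (461.6, 7.2, 16.5, 11.6) -> t [ 0.02 -0.04 -0.04] turn -0.0 | at [461.5   6.8  16.1] yaw 11.6 w 21.6 F 31.1 t 6.7 j [-0.01  0.4   2.1  -0.    0.64  1.36]
[-1.23191645 -0.05100837  3.90253872]
0.04554154714526425
[322. 276.] [475.    9.4] [32.5 41.6] 12.1
```

Request:
{"name": "play_rows", "arguments": {"plan": [{"tx":0,"ty":0,"tz":0,"turn":0,"hand":0.7},{"tx":0,"ty":0,"tz":0,"turn":0,"hand":0.6},{"tx":0,"ty":0,"tz":0,"turn":0,"hand":0.5},{"tx":0,"ty":0,"tz":0,"turn":0,"hand":0.4},{"tx":0,"ty":0,"tz":-0.5,"turn":0,"hand":0.3},{"tx":0,"ty":0,"tz":-2,"turn":0,"hand":0.2},{"tx":0,"ty":0,"tz":-6,"turn":0,"hand":0},{"tx":0,"ty":0,"tz":-11,"turn":0,"hand":0},{"tx":0,"ty":0,"tz":-16,"turn":0,"hand":0},{"tx":0,"ty":0,"tz":-21,"turn":0,"hand":0}]}}

```text
time: 7.95
eef_pos: [0.4611, 0.0068, 0.2279]
tcp_rot: [0.995, 0.101, 0.0, 0.0]
wrist_force: [1.0, -1.0, -0.2]
width: 0.0857
grasp_force: 0.0
```

Run:
```python
from h import *
C=cam("wrist"); im,D=robot.grab_frame("wrist"); X=cloud(C,D)
k=(abs(X[...,2]-.046)<.006)&(np.hypot(X[...,0]-.46,X[...,1])<.05); r=cv2.minAreaRect((X[k][:,:2]*1000).astype(np.float32)); print(k.sum(),r)
go(451,-273,230,12)
```

```text
1313 ((460.6469421386719, 6.553793907165527), (38.178993225097656, 21.722970962524414), 11.927617073059082)
go (451, -273, 230, 12) -> t [-6.97 27.14  0.44] turn -0.4 | at [464.8   6.8 234.5] yaw 11.6 w 85.3 F 0.0 t 8.0 j [-0.01  0.14  1.8  -0.    1.19  1.36]
```

Request:
{"name": "play_rows", "arguments": {"plan": [{"tx":-0.7,"ty":3,"tz":0,"turn":0,"hand":0},{"tx":-2,"ty":8,"tz":0,"turn":0,"hand":0},{"tx":-3.2,"ty":13,"tz":0,"turn":0,"hand":0},{"tx":-4.4,"ty":18,"tz":0,"turn":0,"hand":0},{"tx":-5.6,"ty":23,"tz":0,"turn":0,"hand":0},{"tx":-6.3,"ty":26,"tz":0,"turn":-0.4,"hand":0},{"tx":-6.6,"ty":27.2,"tz":0,"turn":-0.4,"hand":0},{"tx":-6.6,"ty":27.2,"tz":0,"turn":-0.4,"hand":0},{"tx":-6.6,"ty":27.2,"tz":0,"turn":-0.4,"hand":0}]}}

```text
time: 9.12
eef_pos: [0.4512, -0.2716, 0.2258]
tcp_rot: [0.995, 0.105, -0.0, -0.0]
wrist_force: [-1.0, -0.4, 0.3]
width: 0.0855
grasp_force: 0.0
```

Run:
```python
from h import *
im,X=wr((.132,.088,.044)); k=(abs(X[...,2]-.132)<.008)&(np.hypot(X[...,0]-.45,X[...,1]+.275)<.06)
print(cv2.minEnclosingCircle((X[k][:,:2]*1000).astype(np.float32)))
go(451,-273,96,12)
```

```text
wrist 0.132 5338 0.1315 [ 451.1 -273.6] [49.1 49.4] 25.6 px [ 284  206   84   82 5338]
wrist 0.088 2232 0.0872 [ 450.1 -272.8] [60.1 60. ] 27.3 px [ 271  176  104   84 2232]
wrist 0.044 5752 0.0434 [ 449.7 -276.4] [131.8  66.2] 36.8 px [ 255  120  141  177 5752]
((451.1501159667969, -273.7977294921875), 24.953231811523438)
go (451, -273, 96, 12) -> t [-0.06  0.13 12.99] turn 0.0 | at [ 451.3 -271.6  225.9] yaw 12.0 w 85.6 F 0.0 t 9.2 j [-0.56  0.25  1.68  0.    1.21  0.8 ]
```

Request:
{"name": "play_rows", "arguments": {"plan": [{"tx":0,"ty":0.2,"tz":3,"turn":0,"hand":0},{"tx":0,"ty":0.2,"tz":7,"turn":0,"hand":0},{"tx":0,"ty":0.2,"tz":11,"turn":0,"hand":0},{"tx":0,"ty":0.2,"tz":13,"turn":0,"hand":0},{"tx":0,"ty":0.2,"tz":13.4,"turn":0,"hand":0.1},{"tx":0,"ty":0.2,"tz":13.4,"turn":0,"hand":0.2},{"tx":0,"ty":0.2,"tz":13.4,"turn":0,"hand":0.3},{"tx":0,"ty":0.2,"tz":13.4,"turn":0,"hand":0.4},{"tx":0,"ty":0.2,"tz":13.4,"turn":0,"hand":0.5},{"tx":0,"ty":0.2,"tz":13.4,"turn":0,"hand":0.8}]}}

```text
time: 10.42
eef_pos: [0.4521, -0.275, 0.0928]
tcp_rot: [0.995, 0.104, 0.001, 0.0]
wrist_force: [-1.5, 1.6, 5.6]
width: 0.049
grasp_force: 31.3
```

Request:
{"name": "play_rows", "arguments": {"plan": [{"tx":0,"ty":0,"tz":0,"turn":0,"hand":1},{"tx":0,"ty":0,"tz":0,"turn":0,"hand":1},{"tx":0,"ty":0,"tz":0,"turn":0,"hand":1}], "force": 30}}

```text
time: 10.8
eef_pos: [0.4521, -0.275, 0.0928]
tcp_rot: [0.995, 0.104, 0.001, 0.0]
wrist_force: [-0.9, 1.6, 6.1]
width: 0.0494
grasp_force: 31.3
```

Run:
```python
from h import *
z=np.load("top0.npz");C=cam("top");X=cloud(C,z["D"]);k=X[150:200,440:520]; k=k[k[...,2]>.05]; print("spray",k.min(0),k.max(0))
go(648.3,-116.5,180,12)
```

```text
spray [ 0.40559071 -0.40980556  0.05003394] [0.73669087 0.00852924 1.03284056]
go (648.3, -116.5, 180, 12) -> t [ 22.48 -11.44  -8.7 ] turn -0.1 | at [ 452.1 -275.    92.8] yaw 11.9 w 49.4 F 31.3 t 10.8 j [-0.57  0.38  1.87  0.    0.9   0.79]
```

Request:
{"name": "play_rows", "arguments": {"plan": [{"tx":0,"ty":0,"tz":-0.5,"turn":0,"hand":1},{"tx":0,"ty":0,"tz":-2,"turn":0,"hand":1},{"tx":0,"ty":0,"tz":-5,"turn":0,"hand":1},{"tx":2,"ty":-1,"tz":-6,"turn":0,"hand":1},{"tx":6,"ty":-3,"tz":-6,"turn":0,"hand":1},{"tx":11,"ty":-5.6,"tz":-6,"turn":0,"hand":1},{"tx":16,"ty":-8.2,"tz":-6,"turn":0,"hand":1},{"tx":20,"ty":-10.2,"tz":-6,"turn":0,"hand":1},{"tx":22,"ty":-11.2,"tz":-6,"turn":0,"hand":1},{"tx":22.5,"ty":-11.4,"tz":-6,"turn":0,"hand":1}]}}

```text
time: 12.05
eef_pos: [0.649, -0.1158, 0.1521]
tcp_rot: [0.994, 0.105, 0.0, 0.0]
wrist_force: [-0.4, 0.7, -1.7]
width: 0.0496
grasp_force: 31.3
```

Request:
{"name": "play_rows", "arguments": {"plan": [{"tx":0,"ty":0,"tz":0,"turn":0,"hand":1},{"tx":0,"ty":0,"tz":1,"turn":0,"hand":1},{"tx":0,"ty":0,"tz":3,"turn":0,"hand":1},{"tx":0,"ty":0,"tz":6,"turn":0,"hand":1},{"tx":0,"ty":0,"tz":8,"turn":0,"hand":1},{"tx":0,"ty":0,"tz":9,"turn":0,"hand":1},{"tx":0,"ty":0,"tz":9.5,"turn":0,"hand":1},{"tx":0,"ty":0,"tz":9.5,"turn":0,"hand":1},{"tx":0,"ty":0,"tz":9.5,"turn":0,"hand":1}]}}

```text
time: 13.18
eef_pos: [0.6487, -0.1169, 0.0577]
tcp_rot: [0.995, 0.104, 0.001, 0.0]
wrist_force: [0.6, 0.4, -0.3]
width: 0.0492
grasp_force: 31.3
```

Run:
```python
from h import *
go(648.3,-116.5,50,12); print(robot.read_state()["wrist_force"])
C=cam("wrist"); im,D=robot.grab_frame("wrist"); X=cloud(C,D); cv2.imwrite("pics/w4.png",im)
k=X[340:400,300:345]; print(np.median(k[...,2]))
m=cv2.inRange(cv2.cvtColor(im,cv2.COLOR_BGR2HSV),(105,120,40),(130,255,255))
for c in cv2.findContours(m,0,1)[0]:
    if cv2.contourArea(c)<600: continue
    P=(plane(C,c[:,0],.004)[:,:2]*1000).astype(np.float32); print(c[:,0].mean(0).round(),cv2.minEnclosingCircle(P),P.max(0),P.min(0))
```

```text
go (648.3, -116.5, 50, 12) -> t [-0.03 -0.05  0.77] turn -0.1 | at [ 648.7 -116.9   57.7] yaw 11.9 w 49.2 F 31.3 t 13.2 j [-0.2   0.59  1.58 -0.    0.97  1.17]
[ 0.60315435  0.35956831 -0.26641054]
0.09633081535100782
[316. 257.] ((647.9619750976562, -115.15064239501953), 34.877281188964844) [682.8139   -80.826294] [ 624.3938  -150.02501]
```

View pics/w4.png

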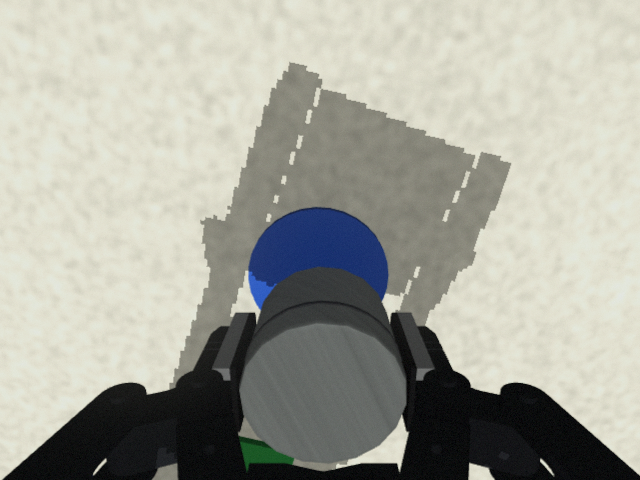

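The drum is held level above the round blue mat at (318,260). Its underside is about 48 mm above the mat.

Request:
{"name": "play_rows", "arguments": {"plan": [{"tx":0,"ty":-0.1,"tz":1,"turn":0,"hand":1},{"tx":0,"ty":-0.1,"tz":2.5,"turn":0,"hand":1},{"tx":0,"ty":-0.1,"tz":3.8,"turn":0,"hand":1},{"tx":0,"ty":-0.1,"tz":4.2,"turn":0,"hand":1},{"tx":0,"ty":-0.1,"tz":4.5,"turn":0,"hand":1},{"tx":0,"ty":-0.1,"tz":4.65,"turn":0,"hand":1},{"tx":0,"ty":-0.1,"tz":4.75,"turn":0,"hand":1},{"tx":0,"ty":-0.1,"tz":4.85,"turn":0,"hand":1},{"tx":0,"ty":-0.1,"tz":4.85,"turn":0,"hand":1},{"tx":0,"ty":-0.1,"tz":4.85,"turn":0,"hand":1}]}}

```text
time: 14.48
eef_pos: [0.6482, -0.1158, 0.0089]
tcp_rot: [0.995, 0.104, 0.0, 0.0]
wrist_force: [-1.8, 1.3, 4.0]
width: 0.0496
grasp_force: 31.5
```

Run:
```python
from h import *
go(648.3,-116.5,9,12); print(robot.read_state()["wrist_force"])
C=cam("wrist"); im,D=robot.grab_frame("wrist"); X=cloud(C,D)
k=X[340:400,300:345]; print(np.median(k[...,2]))
```

```text
go (648.3, -116.5, 9, 12) -> t [-0.01  0.07 -0.01] turn -0.0 | at [ 648.2 -115.8    8.9] yaw 12.0 w 49.6 F 31.5 t 14.5 j [-0.19  0.64  1.63 -0.    0.87  1.17]
[-1.78339555  1.3180857   4.03170927]
0.04753358456422882
```

Request:
{"name": "play_rows", "arguments": {"plan": [{"tx":0,"ty":0,"tz":0,"turn":0,"hand":0.3},{"tx":0,"ty":0,"tz":0,"turn":0,"hand":0.2},{"tx":0,"ty":0,"tz":0,"turn":0,"hand":0.1},{"tx":0,"ty":0,"tz":0,"turn":0,"hand":0},{"tx":0,"ty":0,"tz":0,"turn":0,"hand":0},{"tx":0,"ty":0,"tz":-1,"turn":0,"hand":0},{"tx":0,"ty":0,"tz":-4,"turn":0,"hand":0},{"tx":0,"ty":0,"tz":-9,"turn":0,"hand":0},{"tx":0,"ty":0,"tz":-14,"turn":0,"hand":0},{"tx":0,"ty":0,"tz":-17,"turn":0,"hand":0}]}}

```text
time: 15.78
eef_pos: [0.6489, -0.1159, 0.1824]
tcp_rot: [0.995, 0.104, 0.002, 0.001]
wrist_force: [0.0, 0.6, -0.3]
width: 0.0854
grasp_force: 0.0
```

Run:
```python
from h import *
C=cam("wrist"); im,D=robot.grab_frame("wrist"); X=cloud(C,D)
k=(abs(X[...,2]-.048)<.006)&(np.hypot(X[...,0]-.648,X[...,1]+.116)<.05); print(k.sum(),cv2.minEnclosingCircle((X[k][:,:2]*1000).astype(np.float32)))
go(450,-273,178,27)
```

```text
4006 ((647.5704345703125, -116.20132446289062), 24.972801208496094)
go (450, -273, 178, 27) -> t [-22.88  11.18   0.63] turn -15.0 | at [ 650.6 -116.2  186.2] yaw 12.0 w 85.4 F 0.0 t 15.8 j [-0.19  0.48  1.43 -0.    1.22  1.17]
```

Request:
{"name": "play_rows", "arguments": {"plan": [{"tx":-2,"ty":1,"tz":-1,"turn":-2,"hand":0},{"tx":-6,"ty":3,"tz":-2,"turn":-5,"hand":0},{"tx":-11,"ty":5.5,"tz":-2,"turn":-8,"hand":0},{"tx":-16,"ty":8,"tz":-2,"turn":-12,"hand":0},{"tx":-20,"ty":10,"tz":-2,"turn":-15,"hand":0},{"tx":-22,"ty":10.9,"tz":-2,"turn":-15,"hand":0},{"tx":-22.7,"ty":11.2,"tz":-2,"turn":-15,"hand":0},{"tx":-22.7,"ty":11.2,"tz":-2,"turn":-15,"hand":0},{"tx":-22.7,"ty":11.2,"tz":-2,"turn":-15,"hand":0}]}}

```text
time: 16.95
eef_pos: [0.4499, -0.2718, 0.1983]
tcp_rot: [0.972, 0.234, 0.0, 0.0]
wrist_force: [-0.0, 0.4, -0.1]
width: 0.0852
grasp_force: 0.0
```

Run:
```python
from h import *
wr((.088,.044))
go(450,-273,50,27.2)
```

```text
wrist 0.088 8697 0.0874 [ 450.5 -272.7] [59.3 60.1] 27.0 px [ 275  191   98   92 8697]
wrist 0.044 4893 0.0435 [ 485.8 -249.8] [42.6 67.2] 34.4 px [ 266  125  103   65 4893]
go (450, -273, 50, 27.2) -> t [-0.05  0.11 14.83] turn -0.2 | at [ 449.9 -271.8  198.3] yaw 27.0 w 85.3 F 0.0 t 17.0 j [-0.57  0.27  1.73  0.    1.15  0.53]
```

Request:
{"name": "play_rows", "arguments": {"plan": [{"tx":0,"ty":0.1,"tz":3,"turn":0,"hand":0},{"tx":0,"ty":0.1,"tz":7,"turn":0,"hand":0},{"tx":0,"ty":0.1,"tz":11,"turn":0,"hand":0},{"tx":0,"ty":0.1,"tz":14,"turn":0,"hand":0},{"tx":0,"ty":0.1,"tz":15,"turn":0,"hand":0},{"tx":0,"ty":0.1,"tz":15.1,"turn":0,"hand":0.05},{"tx":0,"ty":0.1,"tz":15.1,"turn":0,"hand":0.15},{"tx":0,"ty":0.1,"tz":15.1,"turn":0,"hand":0.25},{"tx":0,"ty":0.1,"tz":15.1,"turn":0,"hand":0.4},{"tx":0,"ty":0.1,"tz":15.1,"turn":0,"hand":1}], "force": 35}}

```text
time: 18.25
eef_pos: [0.4502, -0.2736, 0.0485]
tcp_rot: [0.972, 0.233, 0.001, 0.001]
wrist_force: [-0.7, 0.0, 6.4]
width: 0.0593
grasp_force: 39.2
```

Request:
{"name": "play_rows", "arguments": {"plan": [{"tx":0,"ty":0,"tz":0,"turn":0,"hand":1},{"tx":0,"ty":0,"tz":0,"turn":0,"hand":1},{"tx":0,"ty":0,"tz":0,"turn":0,"hand":1}], "force": 35}}

```text
time: 18.62
eef_pos: [0.4502, -0.2736, 0.0485]
tcp_rot: [0.972, 0.233, 0.001, 0.001]
wrist_force: [0.0, 0.8, 7.1]
width: 0.0593
grasp_force: 39.2
```

Run:
```python
from h import *
print(robot.read_state()["wrist_force"])
go(482.1,276.1,150,67.8)
```

```text
[0.01069312 0.77726326 7.09609067]
go (482.1, 276.1, 150, 67.8) -> t [ 27.77 -47.53 -10.21] turn -40.9 | at [ 450.2 -273.6   48.5] yaw 26.9 w 59.3 F 39.2 t 18.6 j [-0.57  0.43  1.92  0.    0.79  0.53]
```

Request:
{"name": "play_rows", "arguments": {"plan": [{"tx":0,"ty":0,"tz":-0.5,"turn":0,"hand":1},{"tx":0,"ty":0,"tz":-2,"turn":0,"hand":1},{"tx":0,"ty":0,"tz":-5,"turn":0,"hand":1},{"tx":0,"ty":0,"tz":-9,"turn":0,"hand":1},{"tx":1,"ty":-1.7,"tz":-10.5,"turn":-2,"hand":1},{"tx":3,"ty":-5.1,"tz":-10.5,"turn":-6,"hand":1},{"tx":5.5,"ty":-9.4,"tz":-10.5,"turn":-11,"hand":1},{"tx":8.2,"ty":-14,"tz":-10.5,"turn":-16,"hand":1},{"tx":10.9,"ty":-18.6,"tz":-10.5,"turn":-21,"hand":1},{"tx":13.6,"ty":-23.3,"tz":-10.5,"turn":-25,"hand":1}]}}

```text
time: 19.88
eef_pos: [0.4638, -0.0012, 0.1518]
tcp_rot: [0.898, 0.44, -0.001, -0.0]
wrist_force: [1.0, 0.9, -2.0]
width: 0.0597
grasp_force: 38.5
```

Run:
```python
from h import *
go(482.1,276.1,150,67.8)
```

```text
go (482.1, 276.1, 150, 67.8) -> t [ 23.02 -15.56   0.19] turn -15.6 | at [463.8  -1.2 151.8] yaw 52.2 w 59.7 F 38.5 t 19.9 j [-0.03  0.22  1.93  0.    1.    0.63]
```

Request:
{"name": "play_rows", "arguments": {"plan": [{"tx":3,"ty":-2,"tz":0,"turn":-3,"hand":1},{"tx":7,"ty":-4.7,"tz":0,"turn":-6,"hand":1},{"tx":11,"ty":-7.4,"tz":0,"turn":-9,"hand":1},{"tx":15,"ty":-10.1,"tz":0,"turn":-12,"hand":1},{"tx":19,"ty":-12.8,"tz":0,"turn":-15,"hand":1},{"tx":21.7,"ty":-14.6,"tz":0,"turn":-15.6,"hand":1},{"tx":22.8,"ty":-15.4,"tz":0,"turn":-15.6,"hand":1},{"tx":22.8,"ty":-15.4,"tz":2,"turn":-15.6,"hand":1},{"tx":22.8,"ty":-15.4,"tz":4,"turn":-15.6,"hand":1},{"tx":22.8,"ty":-15.4,"tz":5,"turn":-15.6,"hand":1}]}}

```text
time: 21.12
eef_pos: [0.4829, 0.2697, 0.101]
tcp_rot: [0.831, 0.556, -0.002, -0.0]
wrist_force: [0.3, -0.6, -2.2]
width: 0.0595
grasp_force: 38.5
```

Request:
{"name": "play_rows", "arguments": {"plan": [{"tx":0,"ty":0,"tz":0,"turn":0,"hand":1},{"tx":0,"ty":0,"tz":0,"turn":0,"hand":1},{"tx":0,"ty":0,"tz":0,"turn":0,"hand":1}]}}

```text
time: 21.5
eef_pos: [0.4848, 0.2707, 0.103]
tcp_rot: [0.831, 0.556, 0.001, 0.0]
wrist_force: [0.9, -0.6, -2.2]
width: 0.0595
grasp_force: 38.5
```

Run:
```python
from h import *
C=cam("wrist"); im,D=robot.grab_frame("wrist"); X=cloud(C,D); cv2.imwrite("pics/w5.png",im)
k=X[340:400,300:345]; print(np.median(k[...,2]))
m=cv2.inRange(cv2.cvtColor(im,cv2.COLOR_BGR2HSV),(105,120,40),(130,255,255))
for c in cv2.findContours(m,0,1)[0]:
    if cv2.contourArea(c)<600: continue
    r=cv2.minAreaRect((plane(C,c[:,0],.004)[:,:2]*1000).astype(np.float32)); print(c[:,0].mean(0).round(),np.round(r[0],1),np.round(r[1],1),round(r[2],1))
go(482.1,276.1,60,67.8)
```

```text
0.14205642636430216
[590. 350.] [618.6 133.2] [87.1 77.2] 69.8
[313. 209.] [487.2 292.5] [49.6 79.3] 67.9
go (482.1, 276.1, 60, 67.8) -> t [ 0.39 -0.46  4.3 ] turn -0.3 | at [484.8 270.7 103. ] yaw 67.5 w 60.0 F 38.5 t 21.6 j [ 0.49  0.4   1.79 -0.    0.95  0.88]
```

View pics/w5.png

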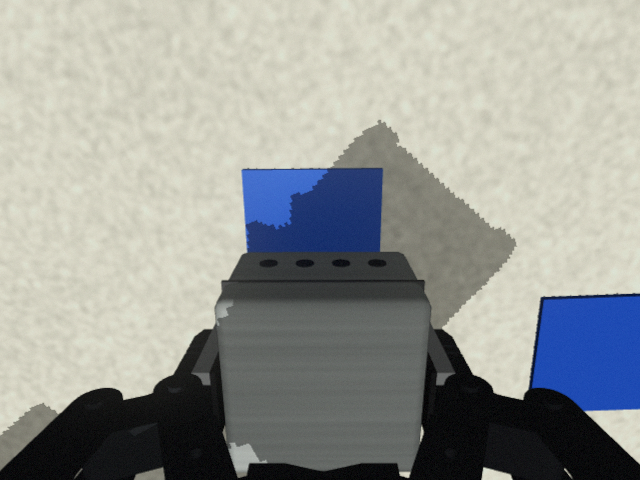

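The square box is held level with the square blue mat ahead of it at (313,210). I'll correct by about 5 mm and lower.

Request:
{"name": "play_rows", "arguments": {"plan": [{"tx":0.3,"ty":-0.3,"tz":2,"turn":-0.3,"hand":1},{"tx":0.5,"ty":-0.5,"tz":4.5,"turn":-0.3,"hand":1},{"tx":0.5,"ty":-0.5,"tz":7,"turn":-0.3,"hand":1},{"tx":0.5,"ty":-0.5,"tz":8.2,"turn":-0.3,"hand":1},{"tx":0.5,"ty":-0.5,"tz":8.6,"turn":-0.3,"hand":1},{"tx":0.5,"ty":-0.5,"tz":8.6,"turn":-0.3,"hand":1},{"tx":0.5,"ty":-0.5,"tz":8.6,"turn":-0.3,"hand":1}]}}

```text
time: 22.42
eef_pos: [0.4823, 0.2774, 0.0171]
tcp_rot: [0.83, 0.558, 0.001, 0.0]
wrist_force: [0.2, -0.1, -1.2]
width: 0.0596
grasp_force: 38.5
```

Run:
```python
from h import *
C=cam("wrist"); im,D=robot.grab_frame("wrist"); X=cloud(C,D)
k=X[340:400,300:345]; print(np.median(k[...,2]))
go(482,277,8.5,67.8)
```

```text
0.05613851524391372
go (482, 277, 8.5, 67.8) -> t [-0.04 -0.01  0.86] turn 0.1 | at [482.2 277.4  17.1] yaw 67.9 w 59.6 F 38.5 t 22.5 j [ 0.5   0.51  1.88 -0.    0.75  0.89]
```

Request:
{"name": "play_rows", "arguments": {"plan": [{"tx":0,"ty":0,"tz":0.3,"turn":0,"hand":1},{"tx":0,"ty":0,"tz":0.5,"turn":0,"hand":1},{"tx":0,"ty":0,"tz":0.65,"turn":0,"hand":1},{"tx":0,"ty":0,"tz":0.75,"turn":0,"hand":1},{"tx":0,"ty":0,"tz":0.85,"turn":0,"hand":1},{"tx":0,"ty":0,"tz":0.9,"turn":0,"hand":1},{"tx":0,"ty":0,"tz":0.9,"turn":0,"hand":1}]}}

```text
time: 23.35
eef_pos: [0.4816, 0.2771, 0.0085]
tcp_rot: [0.83, 0.558, 0.0, 0.0]
wrist_force: [-3.3, -1.5, 9.2]
width: 0.0596
grasp_force: 39.6
```

Run:
```python
from h import *
print(robot.read_state()["wrist_force"])
C=cam("wrist"); im,D=robot.grab_frame("wrist"); X=cloud(C,D)
k=X[340:400,300:345]; print(np.median(k[...,2]))
go(482,277,8.5,67.8)
```

```text
[-3.32961047 -1.48702134  9.16609788]
0.04753772822203511
go (482, 277, 8.5, 67.8) -> t [ 0.01  0.04 -0.  ] turn 0.1 | at [481.6 277.1   8.5] yaw 67.9 w 59.6 F 39.6 t 23.4 j [ 0.5   0.52  1.89 -0.    0.73  0.89]
```

Request:
{"name": "play_rows", "arguments": {"plan": [{"tx":0,"ty":0,"tz":0,"turn":0,"hand":0.2},{"tx":0,"ty":0,"tz":0,"turn":0,"hand":0.1},{"tx":0,"ty":0,"tz":0,"turn":0,"hand":0},{"tx":0,"ty":0,"tz":0,"turn":0,"hand":0},{"tx":0,"ty":0,"tz":-1,"turn":0,"hand":0},{"tx":0,"ty":0,"tz":-4,"turn":0,"hand":0},{"tx":0,"ty":0,"tz":-9,"turn":0,"hand":0},{"tx":0,"ty":0,"tz":-14,"turn":0,"hand":0},{"tx":0,"ty":0,"tz":-17,"turn":0,"hand":0},{"tx":0,"ty":0,"tz":-17,"turn":0,"hand":0}]}}

```text
time: 24.65
eef_pos: [0.4831, 0.2779, 0.1806]
tcp_rot: [0.83, 0.558, 0.003, 0.0]
wrist_force: [0.3, 0.4, -0.0]
width: 0.0855
grasp_force: 0.0
```

Run:
```python
from h import *
C=cam("wrist"); im,D=robot.grab_frame("wrist"); X=cloud(C,D)
k=(abs(X[...,2]-.048)<.006)&(np.hypot(X[...,0]-.482,X[...,1]-.277)<.06); r=cv2.minAreaRect((X[k][:,:2]*1000).astype(np.float32)); print(k.sum(),r)
go(450,-276.5,180,37)
```

```text
7475 ((481.3448791503906, 277.32916259765625), (60.187870025634766, 60.12379455566406), 67.7563705444336)
go (450, -276.5, 180, 37) -> t [-52.49  17.92  -0.22] turn 30.9 | at [481.9 277.2 178.5] yaw 67.9 w 85.3 F 0.0 t 24.7 j [ 0.5   0.33  1.69 -0.    1.12  0.89]
```

Square box placed within about 1 mm. Next is the long case.

Request:
{"name": "play_rows", "arguments": {"plan": [{"tx":-2,"ty":0.7,"tz":0,"turn":2,"hand":0},{"tx":-7,"ty":2.4,"tz":0,"turn":5,"hand":0},{"tx":-12,"ty":4.1,"tz":0,"turn":8,"hand":0},{"tx":-17,"ty":5.8,"tz":0,"turn":11,"hand":0},{"tx":-22,"ty":7.5,"tz":0,"turn":14,"hand":0},{"tx":-27,"ty":9.2,"tz":0,"turn":17,"hand":0},{"tx":-32,"ty":10.9,"tz":0,"turn":20,"hand":0},{"tx":-37,"ty":12.6,"tz":0,"turn":23,"hand":0},{"tx":-42,"ty":14.3,"tz":0,"turn":26,"hand":0},{"tx":-47,"ty":16,"tz":0,"turn":29,"hand":0}]}}

```text
time: 25.95
eef_pos: [0.4504, -0.2205, 0.1758]
tcp_rot: [0.944, 0.331, -0.001, -0.001]
wrist_force: [1.1, 0.7, 0.0]
width: 0.0853
grasp_force: 0.0
```

Run:
```python
from h import *
go(450,-276.5,180,37)
```

```text
go (450, -276.5, 180, 37) -> t [-3.53  4.35 -0.43] turn 1.6 | at [ 450.4 -220.5  175.8] yaw 38.6 w 85.3 F 0.0 t 25.9 j [-0.48  0.25  1.81 -0.    1.08  0.42]
```

Request:
{"name": "play_rows", "arguments": {"plan": [{"tx":-2.5,"ty":3.2,"tz":0,"turn":1.6,"hand":0},{"tx":-3.5,"ty":4.4,"tz":0,"turn":1.6,"hand":0},{"tx":-3.5,"ty":4.4,"tz":0,"turn":1.6,"hand":0},{"tx":-3.5,"ty":4.4,"tz":0,"turn":1.6,"hand":0},{"tx":-3.5,"ty":4.4,"tz":0,"turn":1.6,"hand":0}]}}

```text
time: 26.58
eef_pos: [0.453, -0.2735, 0.1773]
tcp_rot: [0.947, 0.32, -0.0, -0.0]
wrist_force: [1.1, -0.1, -0.1]
width: 0.0855
grasp_force: 0.0
```

Run:
```python
from h import *
im,X=wr((.044,),name='w6')
go(450,-276.5,8,37)
```

```text
wrist 0.044 17696 0.0435 [ 450.3 -276.2] [130.5  66.2] 36.8 px [  273   135   103   185 17696]
go (450, -276.5, 8, 37) -> t [-0.42  0.04 16.94] turn 0.3 | at [ 453.1 -273.6  177.4] yaw 37.3 w 85.6 F 0.0 t 26.6 j [-0.57  0.29  1.75  0.    1.1   0.35]
```

View pics/w6.png

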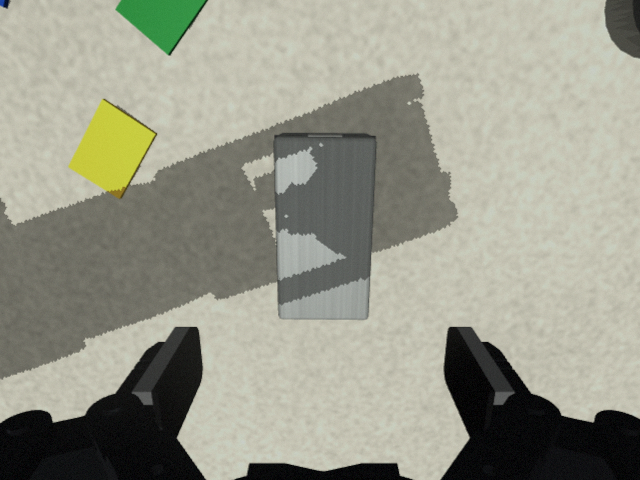

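The long case is centred between the fingers at (325,225). I'll descend.

Request:
{"name": "play_rows", "arguments": {"plan": [{"tx":-0.3,"ty":0,"tz":3,"turn":0.4,"hand":0},{"tx":-0.4,"ty":0,"tz":7,"turn":0.4,"hand":0},{"tx":-0.4,"ty":0,"tz":11,"turn":0.4,"hand":0},{"tx":-0.4,"ty":0,"tz":14.5,"turn":0.4,"hand":0},{"tx":-0.4,"ty":0,"tz":16.5,"turn":0.4,"hand":0},{"tx":-0.4,"ty":0,"tz":17,"turn":0.4,"hand":0},{"tx":-0.4,"ty":0,"tz":17,"turn":0.4,"hand":0.1},{"tx":-0.4,"ty":0,"tz":17,"turn":0.4,"hand":0.2},{"tx":-0.4,"ty":0,"tz":17,"turn":0.4,"hand":0.4},{"tx":-0.4,"ty":0,"tz":17,"turn":0.4,"hand":1}], "force": 50}}

```text
time: 27.88
eef_pos: [0.4504, -0.2773, 0.0086]
tcp_rot: [0.949, 0.316, 0.001, 0.001]
wrist_force: [-0.7, 1.3, 6.5]
width: 0.0655
grasp_force: 58.2
```

Request:
{"name": "play_rows", "arguments": {"plan": [{"tx":0,"ty":0,"tz":0,"turn":0,"hand":1},{"tx":0,"ty":0,"tz":0,"turn":0,"hand":1},{"tx":0,"ty":0,"tz":0,"turn":0,"hand":1}], "force": 50}}

```text
time: 28.25
eef_pos: [0.4503, -0.2773, 0.0086]
tcp_rot: [0.949, 0.316, 0.001, 0.001]
wrist_force: [0.1, 2.0, 6.3]
width: 0.0654
grasp_force: 58.2
```

Run:
```python
from h import *
print(robot.read_state()["wrist_force"])
go(655,118,120,-20.1)
```

```text
[0.11897526 1.9608766  6.30281997]
go (655, 118, 120, -20.1) -> t [ 40.09 -19.34 -11.14] turn 57.0 | at [ 450.3 -277.3    8.6] yaw 36.9 w 65.4 F 58.2 t 28.2 j [-0.57  0.49  1.95  0.    0.7   0.35]
```

Request:
{"name": "play_rows", "arguments": {"plan": [{"tx":0,"ty":0,"tz":-0.5,"turn":0,"hand":1},{"tx":0,"ty":0,"tz":-2,"turn":0,"hand":1},{"tx":0,"ty":0,"tz":-5,"turn":0,"hand":1},{"tx":0,"ty":0,"tz":-9,"turn":0,"hand":1},{"tx":1.5,"ty":-0.7,"tz":-11.2,"turn":3,"hand":1},{"tx":5,"ty":-2.4,"tz":-11.2,"turn":9,"hand":1},{"tx":9,"ty":-4.4,"tz":-11.2,"turn":15,"hand":1},{"tx":13,"ty":-6.3,"tz":-11.2,"turn":21,"hand":1},{"tx":17,"ty":-8.2,"tz":-11.2,"turn":27,"hand":1},{"tx":20,"ty":-9.7,"tz":-11.2,"turn":31,"hand":1}]}}

```text
time: 29.5
eef_pos: [0.5523, -0.078, 0.12]
tcp_rot: [0.999, 0.05, 0.0, 0.0]
wrist_force: [0.2, -0.4, -2.8]
width: 0.0651
grasp_force: 57.0
```

Run:
```python
from h import *
go(655,118,120,-20.1)
```

```text
go (655, 118, 120, -20.1) -> t [ 1.218e+01 -1.847e+01  1.000e-02] turn 25.9 | at [552.3 -78.  120. ] yaw 5.8 w 65.1 F 57.0 t 29.5 j [-0.16  0.39  1.77 -0.    0.99  1.31]
```

Request:
{"name": "play_rows", "arguments": {"plan": [{"tx":1.5,"ty":-2.3,"tz":0,"turn":3,"hand":1},{"tx":4,"ty":-6,"tz":0,"turn":9,"hand":1},{"tx":6.7,"ty":-10,"tz":0,"turn":15,"hand":1},{"tx":9.2,"ty":-14,"tz":0,"turn":21,"hand":1},{"tx":11.3,"ty":-17.2,"tz":0,"turn":25,"hand":1},{"tx":12.2,"ty":-18.5,"tz":0,"turn":25.9,"hand":1},{"tx":12.2,"ty":-18.5,"tz":0,"turn":25.9,"hand":1},{"tx":12.2,"ty":-18.5,"tz":2,"turn":25.9,"hand":1},{"tx":12.2,"ty":-18.5,"tz":3,"turn":25.9,"hand":1},{"tx":12.2,"ty":-18.5,"tz":3,"turn":25.9,"hand":1}]}}

```text
time: 30.75
eef_pos: [0.6532, 0.1157, 0.0885]
tcp_rot: [0.985, -0.174, -0.001, 0.001]
wrist_force: [0.8, 0.2, -3.1]
width: 0.0653
grasp_force: 57.0
```

Request:
{"name": "play_rows", "arguments": {"plan": [{"tx":0,"ty":0,"tz":0,"turn":0,"hand":1},{"tx":0,"ty":0,"tz":0,"turn":0,"hand":1}]}}

```text
time: 31.0
eef_pos: [0.6546, 0.1167, 0.0901]
tcp_rot: [0.985, -0.174, 0.001, -0.0]
wrist_force: [0.6, -1.2, -3.7]
width: 0.065
grasp_force: 57.0
```

Run:
```python
from h import *
C=cam("wrist"); im,D=robot.grab_frame("wrist"); X=cloud(C,D); cv2.imwrite("pics/w7.png",im)
k=X[330:400,300:345]; print("top z",np.median(k[...,2]))
m=cv2.inRange(cv2.cvtColor(im,cv2.COLOR_BGR2HSV),(105,120,40),(130,255,255))
for c in cv2.findContours(m,0,1)[0]:
    if cv2.contourArea(c)<600: continue
    r=cv2.minAreaRect((plane(C,c[:,0],.004)[:,:2]*1000).astype(np.float32)); print(c[:,0].mean(0).round(),np.round(r[0],1),np.round(r[1],1),round(r[2],1))
k=(X[...,2]>.12)&(X[...,2]<.14)&(D>0); 
go(655,118,13,-20.1)
```

```text
top z 0.12500092256977294
[318. 135.] [717.1  95.8] [85.4 16.7] 69.9
go (655, 118, 13, -20.1) -> t [-0.01 -0.12  7.7 ] turn 0.1 | at [654.6 116.8  90. ] yaw -20.0 w 65.3 F 57.0 t 31.1 j [ 0.16  0.57  1.53 -0.    1.04  2.08]
```

View pics/w7.png

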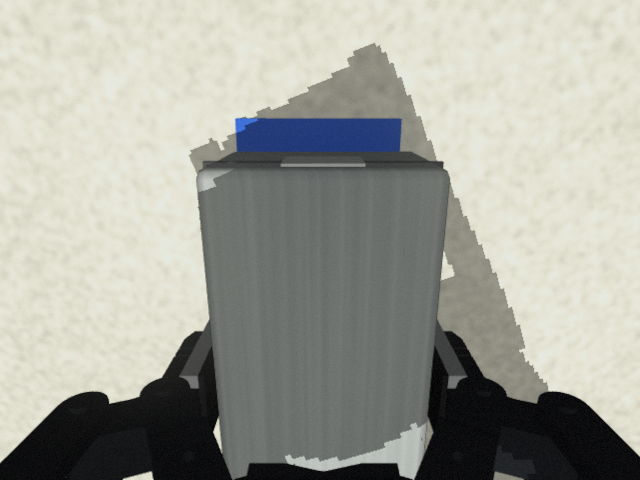

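The long case is aligned over the long mat, with its far strip visible at (318,135). I'll lower it.

Request:
{"name": "play_rows", "arguments": {"plan": [{"tx":0,"ty":-0.1,"tz":2,"turn":0,"hand":1},{"tx":0,"ty":-0.1,"tz":4.5,"turn":0,"hand":1},{"tx":0,"ty":-0.1,"tz":6.2,"turn":0,"hand":1},{"tx":0,"ty":-0.1,"tz":6.8,"turn":0,"hand":1},{"tx":0,"ty":-0.1,"tz":7.1,"turn":0,"hand":1},{"tx":0,"ty":-0.1,"tz":7.3,"turn":0,"hand":1},{"tx":0,"ty":-0.1,"tz":7.5,"turn":0,"hand":1},{"tx":0,"ty":-0.1,"tz":7.65,"turn":0,"hand":1},{"tx":0,"ty":-0.1,"tz":7.75,"turn":0,"hand":1},{"tx":0,"ty":-0.1,"tz":7.75,"turn":0,"hand":1}]}}

```text
time: 32.3
eef_pos: [0.6547, 0.1178, 0.0127]
tcp_rot: [0.985, -0.174, 0.0, -0.0]
wrist_force: [-1.7, -0.6, 3.5]
width: 0.065
grasp_force: 57.6
```

Request:
{"name": "play_rows", "arguments": {"plan": [{"tx":0,"ty":0,"tz":0,"turn":0,"hand":1},{"tx":0,"ty":0,"tz":0,"turn":0,"hand":1}]}}

```text
time: 32.55
eef_pos: [0.6547, 0.1178, 0.0126]
tcp_rot: [0.985, -0.174, 0.0, -0.0]
wrist_force: [-2.9, 0.4, 6.2]
width: 0.0654
grasp_force: 58.0
```

Run:
```python
from h import *
print(robot.read_state()["wrist_force"])
C=cam("wrist"); im,D=robot.grab_frame("wrist"); X=cloud(C,D)
k=X[330:400,300:345]; print("top z",np.median(k[...,2]))
go(655,118,13,-20.1)
```

```text
[-2.88943624  0.38087012  6.23958743]
top z 0.047568751668373016
go (655, 118, 13, -20.1) -> t [ 0.02 -0.03 -0.04] turn 0.1 | at [654.7 117.8  12.6] yaw -20.0 w 65.4 F 58.0 t 32.6 j [ 0.16  0.65  1.6  -0.    0.89  2.08]
```

Request:
{"name": "play_rows", "arguments": {"plan": [{"tx":0,"ty":0,"tz":0,"turn":0,"hand":0.15},{"tx":0,"ty":0,"tz":0,"turn":0,"hand":0.05},{"tx":0,"ty":0,"tz":0,"turn":0,"hand":0},{"tx":0,"ty":0,"tz":0,"turn":0,"hand":0},{"tx":0,"ty":0,"tz":-1,"turn":0,"hand":0},{"tx":0,"ty":0,"tz":-4,"turn":0,"hand":0},{"tx":0,"ty":0,"tz":-9,"turn":0,"hand":0},{"tx":0,"ty":0,"tz":-14,"turn":0,"hand":0},{"tx":0,"ty":0,"tz":-18,"turn":0,"hand":0},{"tx":0,"ty":0,"tz":-18,"turn":0,"hand":0}]}}

```text
time: 33.85
eef_pos: [0.6566, 0.1182, 0.197]
tcp_rot: [0.985, -0.174, 0.005, -0.002]
wrist_force: [-0.0, 0.1, 0.2]
width: 0.085
grasp_force: 0.0
```

Request:
{"name": "play_rows", "arguments": {"plan": [{"tx":-4,"ty":0,"tz":-2,"turn":0,"hand":0},{"tx":-9,"ty":0,"tz":-4,"turn":0,"hand":0},{"tx":-14,"ty":1,"tz":-4,"turn":0,"hand":0},{"tx":-19,"ty":3,"tz":-4,"turn":0,"hand":0},{"tx":-21,"ty":7,"tz":-4,"turn":0,"hand":0},{"tx":-22,"ty":12,"tz":-4,"turn":0,"hand":0},{"tx":-22,"ty":17,"tz":-4,"turn":0,"hand":0},{"tx":-22,"ty":20,"tz":-4,"turn":0,"hand":0},{"tx":-22,"ty":20,"tz":-4,"turn":0,"hand":0}]}}

```text
time: 34.98
eef_pos: [0.3781, 0.0042, 0.2313]
tcp_rot: [0.984, -0.176, -0.001, 0.0]
wrist_force: [0.4, -1.2, -0.9]
width: 0.0856
grasp_force: 0.0
```

Run:
```python
from h import *
C=cam("top"); im,D=robot.grab_frame("top"); X=cloud(C,D); cv2.imwrite("pics/t9.png",im)
for n,x,y in(("long",.655,.118),("square",.482,.277),("drum",.648,-.116),("blade",.4616,.0066)):
    k=(abs(X[...,2]-.047)<.008)&(np.hypot(X[...,0]-x,X[...,1]-y)<.09); P=(X[k][:,:2]*1000).astype(np.float32)
    if len(P): print(n,len(P),np.median(X[k][:,2]).round(4),cv2.minAreaRect(P))
go(655,118,13,-20.1)
```

```text
long 1602 0.0472 ((655.2120361328125, 115.04203033447266), (67.07894897460938, 132.3818817138672), 69.72309112548828)
square 742 0.0465 ((481.6377258300781, 275.26788330078125), (60.238277435302734, 59.852291107177734), 68.0582504272461)
drum 367 0.0477 ((646.4330444335938, -117.56765747070312), (47.81871032714844, 48.39829635620117), 1.074034571647644)
blade 165 0.0449 ((460.8183288574219, 4.442935943603516), (37.415245056152344, 21.49737548828125), 11.768396377563477)
go (655, 118, 13, -20.1) -> t [ 22.05 -20.12  21.83] turn -0.1 | at [378.8   5.1 231.4] yaw -20.2 w 85.5 F 0.0 t 35.0 j [-0.02  0.01  1.96  0.    1.18  1.91]
```

View pics/t9.png

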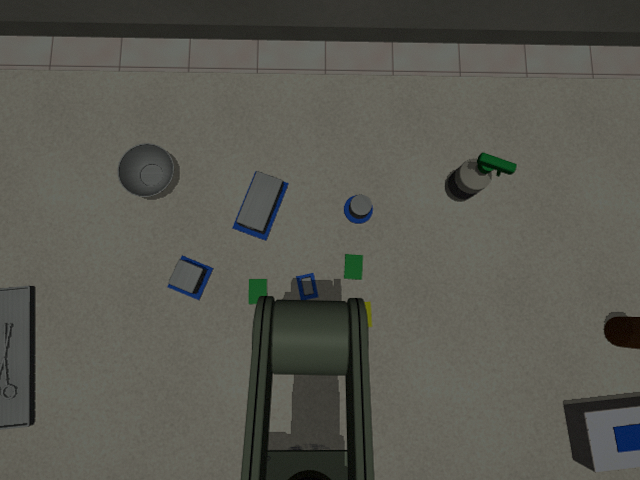

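The final top view shows all four containers centred and squared on their blue mats: (260,205), (190,277), (358,209) and (307,287). All are within 3 mm and about 1°, and the bowl and spray bottle have not moved. Handing in.

```bash
python3 -c "
from cell import robot
print(robot.job_done())"
```

```text
the job is handed in; nothing more can be done
None
```

The job is handed in: all four containers stand on their own blue mats, about 3 mm or less off centre and squared to about 1° by my camera measurements, with the spray bottle and bowl untouched; no verdict was returned.

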